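Press a stamped brass plaque flat between two steel bench blocks

TASK

The freshly stamped brass plaque has to be pressed flat in the hand press: lay it squarely on the steel block that already stands on the press table, then set the loose steel block squarely on top of it, so that the edges of all three are flush. Then pull the press lever down until the ram bears firmly on the pile, and let go, leaving the ram down on it. Set the pieces down rather than dropping them, do not push the lower block out from under the ram, and do not disturb the other tools on the bench.

Things in the scene. Friction and masses are not known exactly. Their poses are not given: they have to be found in the camera images.
- press: Green cast arbor press bolted to the bench, 0.31 m high, its mouth to the robot's left and near side (yaw -0.85 to -1.25). Origin: on the bench, straight below the ram axis. Its -x points out of the open mouth (the loading side), +x to its column, z up. Column starts 68 mm behind the ram axis. Foot casting 26 mm high, up to 150 mm wide, x = -80 to +165 mm.
- press_table (a point): Centre of the round steel table plate (112 mm diameter), on its top, 45 mm above the bench, on the ram axis.
- head_front (a point): Middle of the lower front edge of the press head, which overhangs the pile: 23 mm on the mouth side of the ram axis, 163 mm above the bench. The head is 56 mm wide, reaches back to the column and up to 251 mm. No room for an upright tool: load from the mouth side, tool tilted 30 to 45 degrees, fingers down and towards the column, piece held 20 to 25 mm on the mouth side of its middle.
- ram: Square steel ram, 26 x 26 mm, sliding upright in the head, geared to the lever: it sinks 28 mm per radian of lever. Origin: centre of its lower face (the one that presses), z up. That face is 120 mm above the bench when the lever reads 0. The finished pile's top is 85 mm above the bench.
- lever (a joint): Angle of the press lever, rad: 0 with the arm 55 degrees above the horizontal, leaning towards the mouth side; it grows as the ball is pulled over towards the mouth side and down. With the finished pile in place the ram meets it at about 1.25. It has a stiff pinion (0.8 Nm friction, about 4 N at the ball) and stays where it is left. At the ball, about 10 N bears on the pile with about 40 N.
- lever_ball (a point): Centre of the black ball, 32 mm diameter, at the end of the lever arm, a 12 mm round bar 150 mm long from hinge to ball centre. It moves in the upright plane 66 mm on the press's +y side of the ram axis, and is free on both sides and above, so it can be pinched from above across the press's y, or pulled from behind.
- lever_hinge (a point): Point on the lever's hinge axis in the plane of the ball: 40 mm towards the column, 66 mm to +y and 200 mm up from the press origin. The hinge axis is the press's y.
- lower_block: Bright steel bench block, 90 (x) x 55 (y) x 16 (z) mm, 0.62 kg, loose, standing on the press table under the ram (its x along the press's x within a few degrees). Origin: centre of its underside.
- plaque: Brass plaque, 90 (x) x 55 (y) x 8 (z) mm, 0.33 kg, lying flat on the open bench to the left or right of the press (the upper block on the other side), its x within 0.6 rad of the press's x. Origin: centre of its underside. Front and back are alike; a half turn makes no difference.
- upper_block: Second bright steel bench block, 90 (x) x 55 (y) x 16 (z) mm, 0.62 kg, lying flat on the open bench to the left or right of the press (the plaque on the other side), its x within 0.6 rad of the press's x. Origin: centre of its underside. A half turn makes no difference.
- hammer: Bystander: wood-handled hammer, 250 mm long, lying along its x (head at +x, 95 mm across). Origin under the handle.
- mallet: Bystander: wooden mallet, 240 mm long, lying along its x, head 56 mm diameter. Origin on the bench under the handle.
- ruler: Bystander: thin steel ruler, 210 x 26 x 2 mm, along its x. Origin under its centre.
- rubber_block: Bystander: black rubber block, 100 x 100 x 25 mm. Origin under its centre.
- dapping_block: Bystander: steel dapping cube, 50 mm, with round hollows. Origin under its centre.
- handpiece: Bystander: rotary handpiece lying along its x on a small black cradle, 200 mm long, 65 mm high. Origin under the cradle.
There are look-alikes about, which are no part of the job. Leave any green or pink look-alike of the upper_block alone.

How it is judged:
On the way, in this order (a step that is already met when the one before it is completed fails the run):
1. the plaque lies squarely on the lower block, let go (horizontal distance between plaque and lower_block below 0.005 m and angle between the x axis of plaque and the x axis of lower_block, either way round below 0.08 rad and z of plaque in the frame of lower_block between 0.013 and 0.019 m and contact force between the fingers and plaque below 0.3 N and linear speed of plaque below 0.02 m/s and horizontal distance between lower_block and ram below 0.015 m), for 0.2 s.
2. the upper block lies squarely on the plaque, let go (horizontal distance between plaque and lower_block below 0.005 m and angle between the x axis of plaque and the x axis of lower_block, either way round below 0.08 rad and z of plaque in the frame of lower_block between 0.013 and 0.019 m and horizontal distance between upper_block and plaque below 0.005 m and angle between the x axis of upper_block and the x axis of plaque, either way round below 0.08 rad and z of upper_block in the frame of plaque between 0.005 and 0.011 m and contact force between the fingers and upper_block below 0.3 N and linear speed of upper_block below 0.02 m/s and horizontal distance between lower_block and ram below 0.015 m), for 0.2 s.
3. the ram bears on the upper block with more than 25 N (contact force between ram and upper_block above 25 N), for 0.2 s.
At the end, for the whole second after the job is handed in: Plaque on the lower block and upper block on the plaque, lying flat, each centred on the others to within 5 mm and turned by less than 0.08 rad (4.5 degrees) to them; the lower block's centre within 15 mm of the ram axis; the ram's face down on the upper block (within 2 mm); all at rest and let go (horizontal distance between each of plaque, upper_block and lower_block below 0.005 m and angle between the x axis of each of plaque, upper_block and the x axis of lower_block, either way round below 0.08 rad and z of plaque in the frame of lower_block between 0.013 and 0.019 m and z of upper_block in the frame of lower_block between 0.021 and 0.027 m and horizontal distance between upper_block and plaque below 0.005 m and angle between the x axis of upper_block and the x axis of plaque, either way round below 0.08 rad and horizontal distance between lower_block and ram below 0.015 m and z of ram in the frame of upper_block below 0.018 m and linear speed of each of upper_block, plaque, lower_block below 0.02 m/s and velocity of joint lever between -0.1 and 0.1 rad/s); the robot touches nothing.
It fails at once if a piece is dropped onto the pile (faster than 0.5 m/s over it) ((horizontal distance between plaque and lower_block below 0.03 m and z of plaque in the frame of lower_block below 0.06 m and linear speed of plaque above 0.5 m/s) or (horizontal distance between upper_block and lower_block below 0.03 m and z of upper_block in the frame of lower_block below 0.06 m and linear speed of upper_block above 0.5 m/s)).
It fails at once if a tool on the bench is pushed more than 25 mm (distance of any of hammer, mallet, ruler, rubber_block, dapping_block, handpiece from where it was at the start of the episode above 0.025 m).
It also fails if it takes over 70 s, if anything falls off the work surface, if the arm or the gripper's body presses on something with over 40 N, if the wrist force passes 120 N, or if a joint passes its speed limit or range.

ROBOT

A 6-joint arm with a two-finger parallel gripper is mounted at the origin on the work surface. World frame = base frame: x ahead of the robot, y to its left, z up, the work surface at z = 0. Lengths are in m, angles in rad, forces in N, time in s.
With the tool pointing down it reaches from about 0.25 to 0.725 m from the base axis. Payload 4 kg.
Tool frame: the origin (TCP) lies at the very end of the fingers, on their centre line; the grasp point (between the pads) lies 19 mm behind it; z points along the fingers, y is the line along which they close (so a half turn about z gives the same grasp; the last joint's range is limited). The gripper opens to 85 mm and grips with 20 to 120 N. Pads are 22 mm wide; open, the fingers measure 114 mm over their backs; the gripper's body (76 mm by 85 mm) begins 54 mm behind the grasp point. The pads swing forward as they close: fully open they stand 13 mm farther back than shut.
Start: joints at [1.204, 0.241, 0.005, 1.335, 0, 1.571], TCP at [0.179, 0.467, 0.231] pointing down, gripper open.
Joint ranges: [-2.72, 2.72], [-1.05, 1.87], [-1.09, 1.28], [-1.99, 2.15], [-1.42, 1.44], [-3.14, 3.14]. Speed limits (rad/s): [2.79, 2.79, 3.14, 3.14, 3.14, 3.14].

INTERFACE

Orientations are given as a unit quaternion [x, y, z, w].
In Python, from workcell import bot, vision, workorder gives the robot as it stands.
- The arm moves only by the shell command python3 -m creep 'ROWS' [OPENING]. ROWS is JSON, a list of rows, each a list of 2 entries, a list of its own where there are three numbers: the shift along the tool's x, y, z in mm, then the turn, a rotation vector about the tool's x, y, z in rad. In form: [[[dx, dy, dz], [wx, wy, wz]], ...]. A call has 1 to 12 rows; each row shifts and turns the commanded pose from where the row before left it, along the tool's axes as they then stand; what a row does not reach is not made up. A row lasts 1/8 s, in which the tool goes at most 62.5 mm and 10.7 degrees, less where a joint would pass 70% of its speed; a pose out of reach is approached as far as the arm can. A call is refused whole if a number of a shift passes 62.5 or a number of a turn 0.188, either way. A call with a gripper value outside its range is refused whole. OPENING is the finger opening in mm, from 0 to 85.4, set as the call begins (- or left out, the last holds). The fingers move at their own pace and stop on an object; the grip force is fixed at half the most. Time passes only in rows, so rows that do not move let the fingers close. It gives the time, the measured TCP pose, the force, the opening and the grip force at its end, in the units of the state.
- bot.get_obs(): the state, without advancing time (a new reading comes with each control period).
- vision.camera(name): name is "side" or "top"; returns a dict with "image" (420x560x3 uint8, blue, green, red), "z_map" (420x560 float32, m along the optical axis (not along the pixel's ray), 0 where there is no reading), "K" (3x3 intrinsics, pixels), "rvec" (rotation vector, rad) and "tvec" (3), from world to camera coordinates, as OpenCV has them. Camera axes: x right, y down, z forward; pixel columns grow to the right and rows downward; lengths in m; the calibration is good to about 2 mm. A picture is of the moment at which its call begins.
- workorder.job_done(): hands the job in; it is judged then, once.
Trained networks look in a picture, given as the dict that the camera call returned (one of the last four; its "shot" number tells which), for a name from the list of things; names that differ only in an ending like _2 or _b are one class to them, and where a whole thing is asked for, a point or a joint stands for the part that bears it (a point fixed in the world has none). Each returns a list of dicts, best first, with "score" (0 to 1); they miss things now and then, are a little off and sometimes report something else, mostly with a low value. They report only what shows in the picture. A call takes as long as a camera call. They do not tell look-alikes from the thing itself.
- vision.spot_in(picture, query): "position" ([column, row] in pixels, amid what is visible of it).
- vision.place_of(picture, query): "position" ([column, row] in pixels: a listed point, or the origin of a listed thing).
The state is a dict: "clock": time; "joint_pos": joint angles; "joint_vel": joint speeds; "tau": joint torques, N m; "eef_pos": TCP position; "tool_rot": TCP orientation; "ft_force": force on the tool from outside, world axes, zero at the start; "ft_torque": the same for the moment, N m; "grip_width": finger opening in m; "grasp_force": force on a finger pad.
Only numpy, scipy, OpenCV 4.12 (cv2) and the standard library are available. Lean on these libraries where they do the work, as an engineer would, in place of code of your own. Each camera call takes 0.05 s, during which the arm holds its last target. There are 200 camera calls.

## Working session

There is one attempt and no reset: what is moved stays moved. The work goes in short steps, Python scripts to look and compute and a shell command to move; the robot and the scene stay as the last step left them, time stands still between calls to the robot, and variables do not carry over. Pictures are saved under pics/ and viewed, at most 10 in all, crops included, and the job is handed in when it is done.

```bash
mkdir -p pics; ls; cat > h.py <<'E'
import numpy as np, cv2
from scipy.spatial.transform import Rotation as R
from workcell import bot, vision, workorder
def cam(n):
    p=vision.camera(n); p['R']=cv2.Rodrigues(np.array(p['rvec'],float))[0]; p['t']=np.array(p['tvec'],float).ravel(); return p
def world(p,uv,z=None):
    """pixel(s)->world; with z: intersect plane, else depth map"""
    uv=np.atleast_2d(np.array(uv,float)); K=np.array(p['K'])
    ray=np.c_[uv,np.ones(len(uv))]@np.linalg.inv(K).T
    C=-p['R'].T@p['t']; d=ray@p['R']
    if z is None:
        s=np.array([p['z_map'][int(round(v)),int(round(u))] for u,v in uv])
    else: s=(z-C[2])/d[:,2]
    return C+d*s[:,None]
def cloud(p):
    h,w=p['z_map'].shape; u,v=np.meshgrid(np.arange(w),np.arange(h))
    ray=np.stack([u,v,np.ones_like(u)],-1)@np.linalg.inv(np.array(p['K'])).T
    W=(ray*p['z_map'][...,None]-p['t'])@p['R']
    W[p['z_map']==0]=np.nan; return W
def pix(p,X):
    return cv2.projectPoints(np.atleast_2d(np.array(X,float)),np.array(p['rvec'],float),np.array(p['tvec'],float),np.array(p['K']),None)[0].reshape(-1,2)
E
python3 - <<'E'
from h import *
np.set_printoptions(precision=3,suppress=True)
for n in('top','side'):
    p=cam(n); cv2.imwrite(f'pics/{n}0.png',p['image'])
    print(n,'cam at',-p['R'].T@p['t'])
    for q in ['press','plaque','upper_block','lower_block','head_front','lever_ball','lever_hinge','press_table','ram','hammer']:
        r=vision.place_of(p,q)
        for x in r[:3]: 
            print(q,round(x['score'],2),np.array(x['position']).round(1),world(p,x['position'],0)[0])
E
```

```text
pics
top cam at [ 0.409 -0.023  1.401]
press 0.67 [286.4 170.8] [ 0.605 -0.014  0.   ]
plaque 0.97 [385.5 196.8] [ 0.52  -0.323  0.   ]
upper_block 0.85 [196.  175.8] [0.592 0.271 0.   ]
upper_block 0.83 [220.5 227. ] [0.43  0.193 0.   ]
upper_block 0.57 [177.6 215.4] [0.467 0.328 0.   ]
lower_block 0.8 [285.4 175.3] [ 0.591 -0.011  0.   ]
lower_block 0.55 [279.9 167.2] [0.617 0.006 0.   ]
head_front 0.88 [279.5 167.5] [0.616 0.007 0.   ]
lever_ball 0.65 [245.5 145.1] [0.688 0.114 0.   ]
lever_hinge 0.91 [289.5 132.3] [ 0.727 -0.025  0.   ]
press_table 0.87 [286.6 171.2] [ 0.604 -0.015  0.   ]
press_table 0.59 [287.9 136.8] [ 0.713 -0.02   0.   ]
ram 0.54 [287.5 166.7] [ 0.618 -0.018  0.   ]
ram 0.27 [432.1 166. ] [ 0.616 -0.47   0.   ]
hammer 0.73 [210.4 140.9] [0.703 0.226 0.   ]
side cam at [0.362 1.248 1.121]
press 0.87 [256.3 263.8] [ 0.596 -0.02   0.   ]
plaque 0.75 [285.2 211.2] [ 0.534 -0.313  0.   ]
plaque 0.59 [241.7 220.4] [ 0.681 -0.245  0.   ]
upper_block 0.79 [286.1 352.7] [0.467 0.325 0.   ]
upper_block 0.66 [243.6 331.1] [0.591 0.261 0.   ]
upper_block 0.57 [306.9 319.1] [0.42  0.201 0.   ]
lower_block 0.68 [256.1 255.2] [ 0.603 -0.062  0.   ]
lower_block 0.33 [255.2 235.6] [ 0.621 -0.163  0.   ]
head_front 0.68 [255.6 227.4] [ 0.626 -0.209  0.   ]
lever_ball 0.55 [236.3 202.2] [ 0.719 -0.356  0.   ]
lever_ball 0.34 [255.8 264.3] [ 0.597 -0.017  0.   ]
lever_hinge 0.84 [229.1 212.6] [ 0.734 -0.288  0.   ]
press_table 0.85 [253.2 254.4] [ 0.613 -0.065  0.   ]
press_table 0.47 [206.2 318.2] [0.704 0.223 0.   ]
ram 0.68 [255.6 238.3] [ 0.617 -0.149  0.   ]
hammer 0.55 [206.9 319.9] [0.7   0.229 0.   ]
hammer 0.27 [227.4 210.5] [ 0.742 -0.301  0.   ]
```

View pics/top0.png

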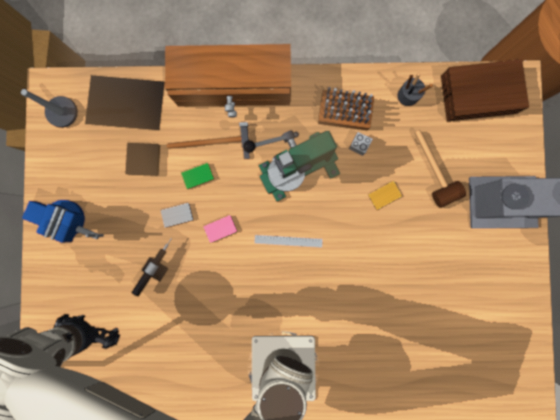

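View pics/side0.png

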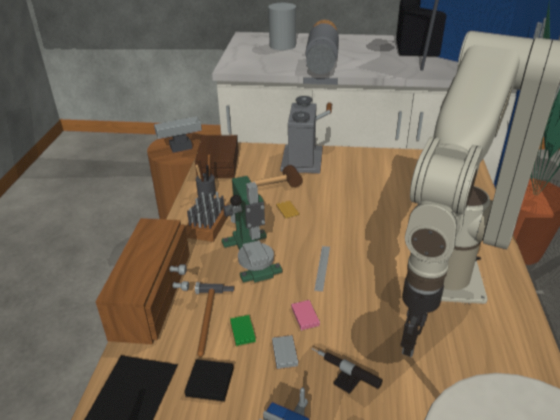

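The top view shows three candidates for upper_block: green (196,176), pink (220,228) and bare steel (177,215). The steel one fits, being "bright steel", while the green and pink are the look-alikes named. The plaque is the gold piece at (385,196). The press is at (286,170), with its mouth to the left and near side and its ball at (249,146).

```bash
cat >> h.py <<'E'
def rect(p,seed,ztop,tol=28,rad=30):
    """segment a uniform-colour piece around seed pixel; return world centre, yaw, sides at ztop"""
    S=4; u,v=seed; x0,y0=int(u-rad),int(v-rad)
    im=cv2.resize(p['image'][y0:y0+2*rad,x0:x0+2*rad],None,fx=S,fy=S,interpolation=cv2.INTER_CUBIC)
    lab=cv2.cvtColor(im,cv2.COLOR_BGR2LAB).astype(float)
    c=np.median(lab[S*rad-12:S*rad+12,S*rad-12:S*rad+12].reshape(-1,3),0)
    m=(np.abs(lab-c)*[.6,1.5,1.5]).max(-1)<tol
    n,l=cv2.connectedComponents(m.astype(np.uint8)); m=l==l[int(S*rad),int(S*rad)]
    cn=max(cv2.findContours(m.astype(np.uint8),cv2.RETR_EXTERNAL,cv2.CHAIN_APPROX_NONE)[0],key=cv2.contourArea)
    pts=world(p,(cn.reshape(-1,2)+.5)/S-.5+[x0,y0],ztop)[:,:2]
    (cx,cy),(a,b),th=cv2.minAreaRect((pts*1000).astype(np.float32))
    if a<b: th+=90; a,b=b,a
    return np.array([cx,cy])/1000,np.radians((th+90)%180-90),(a,b)
E
python3 - <<'E'
from h import *
np.set_printoptions(precision=4,suppress=True)
t=cam('top'); s=cam('side')
for n,p in(('top',t),('side',s)):
    for nm,q,z in (('plaque','plaque',.008),('upper',None,.016)):
        pt=vision.spot_in(p,'plaque')[0]['position'] if q else pix(p,[[.467,.326,.016]])[0]
        print(n,nm,pt,rect(p,pt,z))
print('top spots')
def px(p,q,z):
    r=vision.place_of(p,q)[0]; return world(p,r['position'],z)[0],r['score']
for n,p in(('top',t),('side',s)):
    for q,z in(('press',0),('press_table',.045),('lower_block',.045),('head_front',.163),('lever_hinge',.2),('ram',.12),('lever_ball',.323)): print(n,q,*px(p,q,z))
# head top from depth
for p in (t,s):
    W=cloud(p); 
    m=(W[...,2]>.235)&(W[...,2]<.262)&(abs(W[...,0]-.65)<.15)&(abs(W[...,1]+.04)<.12)
    P=W[m]; print(len(P)); 
    if len(P)>10:
        print((cv2.minAreaRect((P[:,:2]*1000).astype(np.float32))),P[:,2].mean())
a=cv2.resize(t['image'][140:260,150:310],None,fx=4,fy=4,interpolation=2)[:480,:400]
b=cv2.resize(s['image'][200:296,210:290],None,fx=5,fy=5,interpolation=2)
cv2.imwrite('pics/c1.png',np.hstack([a,b]))
E
```

```text
top plaque [383.4, 197.6] (array([ 0.5254, -0.3181]), np.float64(-1.0825748499591559), (93.99490356445312, 58.85886001586914))
top upper [177.0311 215.3452] (array([0.469 , 0.3283]), np.float64(-1.3151126554125188), (94.33219146728516, 59.79408645629883))
side plaque [288.4, 209.0] (array([ 0.528 , -0.3342]), np.float64(-1.4867056837950996), (375.507080078125, 230.4381866455078))
side upper [285.9069 349.0221] (array([0.4702, 0.333 ]), np.float64(-1.315394434500606), (107.61851501464844, 60.96010971069336))
top spots
top press [ 0.5965 -0.0153  0.    ] 0.65
top press_table [ 0.5975 -0.0193  0.045 ] 0.73
top lower_block [ 0.5905 -0.0131  0.045 ] 0.57
top head_front [0.5864 0.0062 0.163 ] 0.93
top lever_hinge [ 0.6733 -0.0243  0.2   ] 0.74
top ram [ 0.599  -0.0228  0.12  ] 0.6
top lever_ball [0.6256 0.0842 0.323 ] 0.92
side press [ 0.5975 -0.0189  0.    ] 0.95
side press_table [ 0.6044 -0.0256  0.045 ] 0.85
side lower_block [0.6345 0.4566 0.045 ] 0.44
side head_front [ 0.5879 -0.0038  0.163 ] 0.64
side lever_hinge [0.376 0.199 0.2  ] 0.57
side ram [ 0.5908 -0.0123  0.12  ] 0.88
side lever_ball [0.6188 0.0948 0.323 ] 0.71
1224
((636.4129028320312, -52.78411865234375), (98.83879089355469, 164.9276123046875), 25.974454879760742) 0.2504763328819989
524
((634.951904296875, -51.098175048828125), (100.25604248046875, 163.28945922851562), 23.167823791503906) 0.24957033025645398
```

View pics/c1.png

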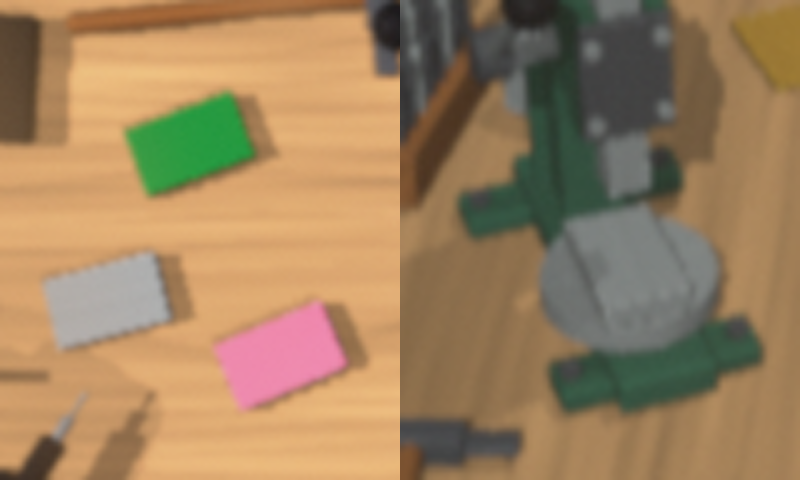

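The crop confirms the bare steel block, at crop (108,300), as the upper block. The lower block sits on the round table under the ram, with its top face showing at crop (630,260).

```bash
cat >> h.py <<'E'
def frame(yaw,tilt,s=1):
    ex=np.array([np.cos(yaw),np.sin(yaw),0]); ey=s*np.array([-np.sin(yaw),np.cos(yaw),0])
    z=np.sin(tilt)*ex-np.array([0,0,np.cos(tilt)]); return R.from_matrix(np.c_[np.cross(ey,z),ey,z])
def plan(pos,yaw,tilt,s=None):
    o=bot.get_obs(); q=R.from_quat(o['tool_rot'])
    for sg in ([1,-1] if s is None else [s]):
        T=frame(yaw,tilt,sg); rv=(q.inv()*T).as_rotvec(); d=T.inv().apply(np.array(pos)-o['eef_pos'])*1000
        print('s',sg,'rotvec',rv.round(3),'|',np.linalg.norm(rv).round(3),'shift(after turn) mm',d.round(1))
def rectfit(P,L=.09,W=.055):
    """best centre,yaw of LxW rectangle for uniformly spread visible points: min points out + area-balanced edges"""
    (cx,cy),(a,b),th=cv2.minAreaRect((P*1000).astype(np.float32))
    if a<b: th+=90; a,b=b,a
    return np.array([cx,cy])/1000,np.radians((th+90)%180-90),(a,b)
E
python3 - <<'E'
from h import *
np.set_printoptions(precision=4,suppress=True)
for n in('side','top'):
    p=cam(n); W=cloud(p)
    m=(W[...,2]>.056)&(W[...,2]<.066)&(np.hypot(W[...,0]-.598,W[...,1]+.018)<.07)
    P=W[m]; print(n,len(P),P[:,2].mean(),rectfit(P[:,:2]))
    m2=(W[...,2]>.039)&(W[...,2]<.050)&(np.hypot(W[...,0]-.598,W[...,1]+.018)<.075)
    Q=W[m2]; print('table',len(Q),cv2.minEnclosingCircle((Q[:,:2]*1000).astype(np.float32)))
    if n=='side':
        ma=m.astype(np.uint8); ys,xs=np.nonzero(ma); 
        for y in range(ys.min(),ys.max()+1): print(y,''.join('#' if ma[y,x] else '.' for x in range(xs.min(),xs.max()+1)),xs.min())
o=bot.get_obs(); print(o['tool_rot'],o['clock'])
e=np.array([np.cos(-1.0826),np.sin(-1.0826)])
c=np.array([.5254,-.3181])-.018*e
plan([*c,.10],-1.0826,np.radians(38))
E
```

```text
side 372 0.06141499182092532 (array([ 0.6023, -0.0207]), np.float64(-1.1361131097223185), (129.14944458007812, 55.931060791015625))
table 349 ((598.8822631835938, -19.63836669921875), 70.37617492675781)
236 .....#.................... 242
237 .#.######................. 242
238 ########.................. 242
239 .#####...#................ 242
240 .#...#.................... 242
241 ..#............##......... 242
242 ...........#######........ 242
243 .......############....... 242
244 ..##############.##....... 242
245 ..#############.####...... 242
246 .##.################...... 242
247 .#########.##########..... 242
248 ....#################..... 242
249 ..####################.... 242
250 ...###################.... 242
251 ...####################... 242
252 ....####.##########.###... 242
253 ....#############.######.. 242
254 ....###################... 242
255 ......################.##. 242
256 ......#############.#####. 242
257 ......####.######.######## 242
258 .......########.########## 242
259 .......###########.####### 242
260 ........############.##... 242
261 ........#########.##.#.... 242
262 .........####..##......... 242
263 ..........#............... 242
264 .........#..#............. 242
top 207 0.0615585742546957 (array([ 0.5927, -0.0056]), np.float64(-1.1145878106061304), (84.87327575683594, 55.68232345581055))
table 278 ((593.6792602539062, -12.433338165283203), 55.82149887084961)
[ 0.1824  0.9832  0.     -0.    ] 2.1
s 1 rotvec [ 0.237 -0.634  0.689] | 0.966 shift(after turn) mm [-579.1  -62.5  619.1]
s -1 rotvec [ 0.797  0.298 -2.315] | 2.466 shift(after turn) mm [579.1  62.5 619.1]
```

```bash
python3 -m creep '[[[0,0,0],[0.0395,-0.1057,0.1148]],[[0,0,0],[0.0395,-0.1057,0.1148]],[[0,0,0],[0.0395,-0.1057,0.1148]],[[0,0,0],[0.0395,-0.1057,0.1148]],[[0,0,0],[0.0395,-0.1057,0.1148]],[[0,0,0],[0.0395,-0.1057,0.1148]],[[0,0,0],[0,0,0]]]' 75
python3 - <<'E'
from h import *
from scipy.optimize import differential_evolution
np.set_printoptions(precision=4,suppress=True)
e=np.array([np.cos(-1.0826),np.sin(-1.0826)])
c=np.array([.5254,-.3181])-.018*e
print(c,bot.get_obs()['joint_pos'])
plan([*c,.22],-1.0826,np.radians(38),1); plan([*c,.10],-1.0826,np.radians(38),1)
def fit(p,crop):
    W=cloud(p); m=((W[...,2]>.056)&(W[...,2]<.066)&(np.hypot(W[...,0]-.598,W[...,1]+.018)<.075)).astype(np.uint8)
    m[:crop]=0; m=cv2.medianBlur(m*255,3)>0
    S=4; M=cv2.resize(m.astype(np.uint8),None,fx=S,fy=S,interpolation=0)
    def cost(v):
        c,s=np.cos(v[2]),np.sin(v[2]); X=[[v[0]+c*a-s*b,v[1]+s*a+c*b,.061] for a,b in((.045,.0275),(.045,-.0275),(-.045,-.0275),(-.045,.0275))]
        q=(pix(p,X)+.5)*S; im=np.zeros_like(M); cv2.fillConvexPoly(im,np.round(q*16).astype(np.int32),1,shift=4)
        return -(im&M).sum()/(im|M).sum()
    r=differential_evolution(cost,[(.57,.63),(-.05,.02),(-1.3,-.85)],seed=0,maxiter=40,popsize=10); return r.x,-r.fun
p=cam('side'); print(fit(p,241))
E
```

```text
clock: 2.98
eef_pos: [0.1787, 0.4674, 0.2278]
tool_rot: [0.485, 0.811, -0.17, 0.28]
ft_force: [-0.1, 0.2, -0.1]
grip_width: 0.0751
grasp_force: 0.0
[ 0.517  -0.3022] [ 1.4278  0.6795  0.4722  1.9309 -0.372   2.6164]
s 1 rotvec [-0.002  0.004  0.004] | 0.006 shift(after turn) mm [-655.8  -62.3  522.3]
s 1 rotvec [-0.002  0.004  0.004] | 0.006 shift(after turn) mm [-582.   -62.3  616.8]
(array([ 0.5704, -0.0499, -0.8597]), np.float64(-1838607004256907.2))<stdin>:15: RuntimeWarning: overflow encountered in scalar negative
```

```bash
python3 -m creep '[[[-46,-4.4,37],[0,0,0]],[[-46,-4.4,37],[0,0,0]],[[-46,-4.4,37],[0,0,0]],[[-46,-4.4,37],[0,0,0]],[[-46,-4.4,37],[0,0,0]],[[-46,-4.4,37],[0,0,0]],[[-46,-4.4,37],[0,0,0]],[[0,0,0],[0,0,0]]]'
python3 - <<'E'
from h import *
from scipy.optimize import differential_evolution
np.set_printoptions(precision=4,suppress=True)
print(bot.get_obs()['joint_pos'])
c=[.517,-.3022]
plan([*c,.20],-1.0826,np.radians(38),1); plan([*c,.06],-1.0826,np.radians(38),1)
E
```

```text
clock: 4.03
eef_pos: [0.3455, 0.083, 0.2268]
tool_rot: [0.491, 0.809, -0.166, 0.279]
ft_force: [0.1, -0.1, -0.6]
grip_width: 0.0749
grasp_force: 0.0
[ 0.7647  0.0512 -0.4126  1.3167 -0.6322  1.9245]
s 1 rotvec [-0.    -0.002 -0.008] | 0.008 shift(after turn) mm [-315.   -29.2  280. ]
s 1 rotvec [-0.    -0.002 -0.008] | 0.008 shift(after turn) mm [-228.8  -29.2  390.4]
```

```bash
python3 -m creep '[[[-45,-4.2,40],[0,0,-0.008]],[[-45,-4.2,40],[0,0,0]],[[-45,-4.2,40],[0,0,0]],[[-45,-4.2,40],[0,0,0]],[[-45,-4.2,40],[0,0,0]],[[-45,-4.2,40],[0,0,0]],[[-45,-4.2,40],[0,0,0]],[[28.7,0,36.8],[0,0,0]],[[28.7,0,36.8],[0,0,0]],[[28.7,0,36.8],[0,0,0]],[[0,0,0],[0,0,0]]]'
cat >> h.py <<'E'
def fitlow(p,crop=241,zt=.061,c0=(.598,-.018)):
    from scipy.optimize import differential_evolution
    W=cloud(p); m=((W[...,2]>zt-.005)&(W[...,2]<zt+.005)&(np.hypot(W[...,0]-c0[0],W[...,1]-c0[1])<.075)).astype(np.uint8)
    m[:crop]=0; m=cv2.medianBlur(m*255,3)>0
    S=4; M=cv2.resize(m.astype(np.uint8),None,fx=S,fy=S,interpolation=0)>0
    def cost(v):
        c,s=np.cos(v[2]),np.sin(v[2]); X=[[v[0]+c*a-s*b,v[1]+s*a+c*b,zt] for a,b in((.045,.0275),(.045,-.0275),(-.045,-.0275),(-.045,.0275))]
        q=(pix(p,X)+.5)*S; im=np.zeros(M.shape,np.uint8); cv2.fillConvexPoly(im,np.round(q*16).astype(np.int32),1,shift=4); im=im>0
        return -float((im&M).sum())/float((im|M).sum())
    r=differential_evolution(cost,[(c0[0]-.03,c0[0]+.03),(c0[1]-.03,c0[1]+.03),(-1.3,-.85)],seed=0,maxiter=40,popsize=10); return r.x.round(4),-r.fun
E
python3 - <<'E'
from h import *
np.set_printoptions(precision=4,suppress=True)
print(bot.get_obs()['joint_pos'])
plan([.517,-.3022,.015],-1.0826,np.radians(38),1)
p=cam('side'); print(fitlow(p))
p=cam('top'); cv2.imwrite('pics/t2.png',np.hstack([cv2.resize(p['image'][120:240,220:420],None,fx=4,fy=4,interpolation=2)]))
E
```

```text
clock: 5.4
eef_pos: [0.5159, -0.2957, 0.0555]
tool_rot: [0.483, 0.814, -0.169, 0.275]
ft_force: [-1.5, 0.4, 0.1]
grip_width: 0.075
grasp_force: 0.0
[-0.2969  0.3573 -0.6112  0.1045 -0.4494  0.6578]
s 1 rotvec [-0.003 -0.006  0.013] | 0.014 shift(after turn) mm [20.  -2.  35.8]
(array([ 0.5964, -0.0077, -1.1405]), np.float64(0.9123835805450156))
```

View pics/t2.png

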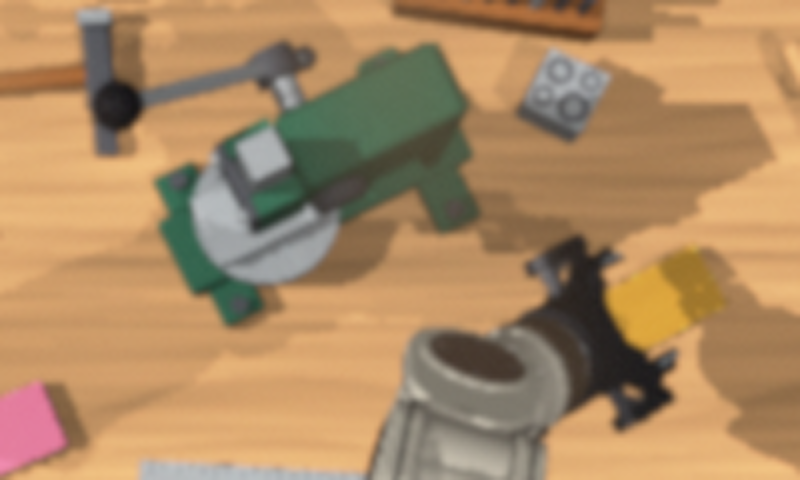

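The gripper stands over the plaque's mouth-side end, at crop (620,320), squarely aligned with it. Next I descend carefully.

```bash
python3 -m creep '[[[10,-1,18],[0,-0.006,0.012]],[[10,-1,18],[0,0,0]],[[0,0,0],[0,0,0]],[[0,0,0],[0,0,0]]]' 64
python3 -m creep '[[[1.2,0,1.6],[0,0,0]],[[0,0,0],[0,0,0]]]'
python3 -m creep '[[[1.2,0,1.6],[0,0,0]],[[0,0,0],[0,0,0]]]'
python3 -m creep '[[[1.2,0,1.6],[0,0,0]],[[0,0,0],[0,0,0]]]'
```

```text
clock: 6.0
eef_pos: [0.522, -0.3045, 0.021]
tool_rot: [0.488, 0.808, -0.168, 0.284]
ft_force: [0.1, -0.5, 0.3]
grip_width: 0.0641
grasp_force: 0.0
clock: 6.25
eef_pos: [0.5206, -0.3042, 0.017]
tool_rot: [0.488, 0.808, -0.168, 0.282]
ft_force: [-0.1, 0.2, 0.8]
grip_width: 0.064
grasp_force: 0.0
clock: 6.5
eef_pos: [0.52, -0.3041, 0.0139]
tool_rot: [0.488, 0.809, -0.169, 0.282]
ft_force: [-0.5, 0.6, -1.1]
grip_width: 0.0638
grasp_force: 0.0
clock: 6.75
eef_pos: [0.5199, -0.3042, 0.0117]
tool_rot: [0.488, 0.809, -0.169, 0.281]
ft_force: [-0.3, -0.9, -0.6]
grip_width: 0.0639
grasp_force: 0.0
```

```bash
for i in 1 2 3; do python3 -m creep '[[[1.2,0,1.6],[0,0,0]],[[0,0,0],[0,0,0]]]' | egrep 'eef|ft'; done
```

```text
eef_pos: [0.52, -0.3042, 0.0098]
ft_force: [-0.8, 0.1, 0.6]
eef_pos: [0.5201, -0.3042, 0.0079]
ft_force: [0.6, -0.8, 0.0]
eef_pos: [0.5201, -0.3043, 0.0059]
ft_force: [-1.2, 0.3, -0.7]
```

```bash
python3 -m creep '[[[0,0,0],[0,0,0]],[[0,0,0],[0,0,0]]]' 58.5 | egrep 'eef|ft|gr'; for i in 1 2; do python3 -m creep '[[[0.6,0,0.8],[0,0,0]],[[0,0,0],[0,0,0]]]' | egrep 'eef|ft|gr'; done
```

```text
eef_pos: [0.5197, -0.3045, 0.006]
ft_force: [-1.8, -0.7, 0.6]
grip_width: 0.0589
grasp_force: 0.9
eef_pos: [0.5198, -0.3046, 0.0051]
ft_force: [-2.0, -1.2, 0.4]
grip_width: 0.0585
grasp_force: 1.3
eef_pos: [0.52, -0.3045, 0.004]
ft_force: [-3.4, -1.7, 1.1]
grip_width: 0.0587
grasp_force: 1.6
```

```bash
python3 -m creep '[[[0,0,0],[0,0,0]],[[0,0,0],[0,0,0]],[[0,0,0],[0,0,0]],[[0,0,0],[0,0,0]]]' 40 | egrep 'eef|ft|gr'; python3 -m creep '[[[-6.2,0,-7.9],[0,0,0]],[[-6.2,0,-7.9],[0,0,0]],[[-12.3,0,-15.8],[0,0,0]],[[-12.3,0,-15.8],[0,0,0]],[[0,0,0],[0,0,0]]]'
python3 - <<'E'
from h import *
np.set_printoptions(precision=4,suppress=True)
o=bot.get_obs(); T=R.from_quat(o['tool_rot']).as_matrix(); print(T[:,2],T[:,1],o['eef_pos'])
for n in('top','side'):
    p=cam(n); u=pix(p,o['eef_pos'])[0].astype(int); cv2.imwrite(f'pics/g_{n}.png',p['image'])
    c=cv2.resize(p['image'][u[1]-40:u[1]+40,u[0]-40:u[0]+40],(400,400),interpolation=2)
    out=c if n=='top' else np.hstack([out,c])
cv2.imwrite('pics/g1.png',out)
E
```

```text
eef_pos: [0.5201, -0.3043, 0.0046]
ft_force: [-4.7, 1.3, 6.5]
grip_width: 0.0519
grasp_force: 61.1
clock: 9.38
eef_pos: [0.5218, -0.3042, 0.0665]
tool_rot: [0.488, 0.808, -0.168, 0.284]
ft_force: [0.5, -0.3, -3.5]
grip_width: 0.0521
grasp_force: 63.1
[ 0.2952 -0.5479 -0.7827] [0.8841 0.4672 0.0064] [ 0.5218 -0.3042  0.0665]
```

View pics/g1.png

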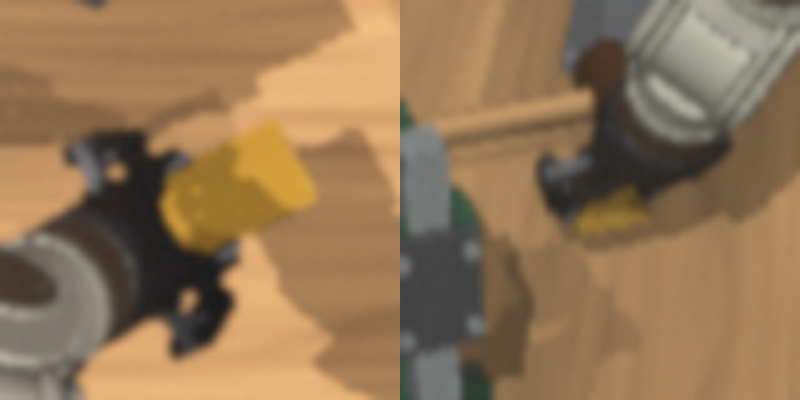

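Plaque is held at crop (240,190), with its weight showing in the force reading. Next I measure its tilt and centre relative to the tool, and refine the press and lower-block pose.

```bash
cat >> h.py <<'E'
def toplane(W,m,z0=None):
    P=W[m]; P=P[np.isfinite(P).all(1)]
    c=np.median(P,0); 
    for _ in range(5):
        A=np.c_[P[:,:2]-c[:2],np.ones(len(P))]; k=np.linalg.lstsq(A,P[:,2],rcond=None)[0]; r=P[:,2]-A@k; P=P[abs(r)<max(.003,2*r.std())]
    return k,c,P
E
python3 - <<'E'
from h import *
np.set_printoptions(precision=4,suppress=True)
o=bot.get_obs(); q=R.from_quat(o['tool_rot']).as_matrix(); ex=np.cross(q[:,1],[0,0,1]); ex[2]=0; ex/=np.linalg.norm(ex); ey=np.array([-ex[1],ex[0],0]); print('yaw',np.arctan2(ex[1],ex[0]))
for n in('top','side'):
    p=cam(n); hsv=cv2.cvtColor(p['image'],cv2.COLOR_BGR2HSV).astype(int); W=cloud(p)
    m=(hsv[...,1]>150)&(hsv[...,0]>18)&(hsv[...,0]<30)&(np.linalg.norm(W-o['eef_pos'],axis=-1)<.09)
    m=cv2.erode(m.astype(np.uint8),np.ones((3,3)))>0
    k,c,P=toplane(W,m); print(n,len(P),'slope along x,y',k[:2]@ex[:2],k[:2]@ey[:2],'z at',c,k[2])
    d=P-o['eef_pos']; print('x range rel tcp',np.percentile(d@ex,[1,99]),'y',np.percentile(d@ey,[1,99]), 'z top rel', np.median(d[:,2]))
# lower block: points in both cams
for n in('side','top'):
    p=cam(n); W=cloud(p)
    if n=='side': print(fitlow(p),fitlow(p,238),fitlow(p,243))
    # head top edges
    m=(W[...,2]>.244)&(W[...,2]<.258)&(np.hypot(W[...,0]-.62,W[...,1]+.04)<.12)
    hsv=cv2.cvtColor(p['image'],cv2.COLOR_BGR2HSV).astype(int); m&=(hsv[...,1]>90)
    m=cv2.morphologyEx(m.astype(np.uint8),cv2.MORPH_OPEN,np.ones((3,3)))>0
    print(n,m.sum(),rectfit(W[m][:,:2]))
E
```

```text
yaw -1.0848878992014352
top 301 slope along x,y -0.08314992420899997 -0.007257179301313575 z at [ 0.5268 -0.3173  0.0654] 0.06530879940875337
x range rel tcp [-0.0216  0.0543] y [-0.0207  0.0209] z top rel 0.0014283459163441231
side 21 slope along x,y -0.1241811336932475 -0.04192653582844731 z at [ 0.5103 -0.2849  0.0689] 0.06923961710248229
x range rel tcp [-0.0276 -0.0104] y [-0.0138  0.0154] z top rel 0.004922492168718054
(array([ 0.5965, -0.0077, -1.1195]), np.float64(0.9226812960740614)) (array([ 0.5965, -0.0077, -1.1195]), np.float64(0.9052985702270816)) (array([ 0.5953, -0.0057, -1.1384]), np.float64(0.9178769017980636))
side 150 (array([ 0.6427, -0.0693]), np.float64(-1.439774019294259), (124.41978454589844, 36.61371612548828))
top 76 (array([ 0.5947, -0.0287]), np.float64(-0.3430799963747493), (63.81428527832031, 21.966543197631836))
```

```bash
python3 - <<'E'
from h import *
np.set_printoptions(precision=4,suppress=True)
for n in('top','side'):
  p=cam(n)
  W=cloud(p); m=(W[...,2]>.0585)&(W[...,2]<.066)&(np.hypot(W[...,0]-.595,W[...,1]+.01)<.06)
  m=cv2.medianBlur(m.astype(np.uint8)*255,3)>0
  P=W[m][:,:2]; ex=np.array([np.cos(-1.125),np.sin(-1.125)]); ey=np.array([-ex[1],ex[0]]); d=P-[.595,-.0085]
  print(n,len(P),'x',np.percentile(d@ex,[1,3,97,99]),'y',np.percentile(d@ey,[1,3,97,99]))
T=frame(-1.125,.755,1); o=bot.get_obs(); plan(o['eef_pos'],-1.125,.755,1)
w=[o['eef_pos'],[.42,-.16,.18],[.40,.06,.18],[.524,.139,.10]]
print((T.inv().apply(np.diff(w,axis=0))*1000).round(1))
E
```

```text
top 192 x [-0.0435 -0.0425  0.0243  0.0295] y [-0.0283 -0.0271  0.0226  0.0243]
side 323 x [-0.0444 -0.0424  0.0427  0.0437] y [-0.0245 -0.0232  0.0262  0.0278]
s 1 rotvec [ 0.027 -0.087  0.029] | 0.096 shift(after turn) mm [0. 0. 0.]
[[  45.8  -27.7 -203.4]
 [ 150.8   76.8 -141.9]
 [  67.8  145.9   46.1]]
```

```bash
python3 -m creep '[[[0,0,0],[0.0135,-0.0435,0.0145]],[[0,0,0],[0.0135,-0.0435,0.0145]],[[11.5,-7,-51],[0,0,0]],[[11.5,-7,-51],[0,0,0]],[[11.5,-7,-51],[0,0,0]],[[11.5,-7,-51],[0,0,0]],[[37.7,19.2,-35.5],[0,0,0]],[[37.7,19.2,-35.5],[0,0,0]],[[37.7,19.2,-35.5],[0,0,0]],[[37.7,19.2,-35.5],[0,0,0]],[[0,0,0],[0,0,0]]]'
python3 - <<'E'
from h import *
print(bot.get_obs()['joint_pos'].round(2) if hasattr(bot.get_obs()['joint_pos'],'round') else bot.get_obs()['joint_pos'])
plan([.524,.139,.09],-1.125,.755,1)
E
```

```text
clock: 11.15
eef_pos: [0.4015, 0.0654, 0.1805]
tool_rot: [0.494, 0.788, -0.194, 0.313]
ft_force: [1.3, -0.4, -3.6]
grip_width: 0.0517
grasp_force: 64.6
[ 0.68  0.2  -0.43  1.15 -0.73  1.88]
s 1 rotvec [ 0.007 -0.001  0.002] | 0.008 shift(after turn) mm [ 71.9 142.3  56.6]
```

```bash
python3 -m creep '[[[18,35.6,14],[0.007,0,0.002]],[[18,35.6,14],[0,0,0]],[[18,35.6,14],[0,0,0]],[[18,35.6,14],[0,0,0]],[[0,0,0],[0,0,0]],[[0,0,0],[0,0,0]]]'
python3 - <<'E'
from h import *
np.set_printoptions(precision=4,suppress=True)
print(np.round(bot.get_obs()['joint_pos'],2))
plan([.589,.0041,.080],-1.125,.755,1)
o=bot.get_obs(); q=R.from_quat(o['tool_rot']).as_matrix(); ex=np.cross(q[:,1],[0,0,1]); ex[2]=0; ex/=np.linalg.norm(ex); ey=np.array([-ex[1],ex[0],0]); print('yaw',np.arctan2(ex[1],ex[0]))
out=[]
for n in('top','side'):
    p=cam(n); hsv=cv2.cvtColor(p['image'],cv2.COLOR_BGR2HSV).astype(int); W=cloud(p)
    m=(hsv[...,1]>140)&(hsv[...,0]>17)&(hsv[...,0]<30)&(np.linalg.norm(W-o['eef_pos'],axis=-1)<.09)&(W[...,2]>.05)
    m=cv2.morphologyEx(m.astype(np.uint8),cv2.MORPH_OPEN,np.ones((3,3)))>0
    k,c,P=toplane(W,m); print(n,len(P),'slope along x,y',k[:2]@ex[:2],k[:2]@ey[:2],'z at',c,k[2])
    d=P-o['eef_pos']; print('x range rel tcp',np.percentile(d@ex,[1,99]),'y',np.percentile(d@ey,[1,99]), 'z top rel', np.median(d[:,2]))
    out.append(cv2.resize(p['image'][120:240,220:320] if n=='top' else p['image'][200:320,200:300],(400,480),interpolation=2))
cv2.imwrite('pics/hov.png',np.hstack(out))
E
```

```text
clock: 11.9
eef_pos: [0.5221, 0.1326, 0.0903]
tool_rot: [0.498, 0.785, -0.2, 0.311]
ft_force: [0.0, -0.2, -3.8]
grip_width: 0.0515
grasp_force: 64.8
[ 0.64  0.55 -0.16  1.04 -0.74  1.84]
s 1 rotvec [-0.008  0.001 -0.003] | 0.008 shift(after turn) mm [-98.4   5.  106.7]
yaw -1.1324224724581224
top 469 slope along x,y 0.004094507269864926 -0.01367370465912622 z at [0.5302 0.117  0.0937] 0.09378308644764927
x range rel tcp [-0.027   0.0591] y [-0.0257  0.0258] z top rel 0.0034058758249805587
side 82 slope along x,y 0.010012342574794244 0.021384028089665122 z at [0.5493 0.1038 0.0946] 0.09432192242221354
x range rel tcp [-0.0313  0.0597] y [-0.0044  0.0284] z top rel 0.004260341611791438
```

View pics/hov.png

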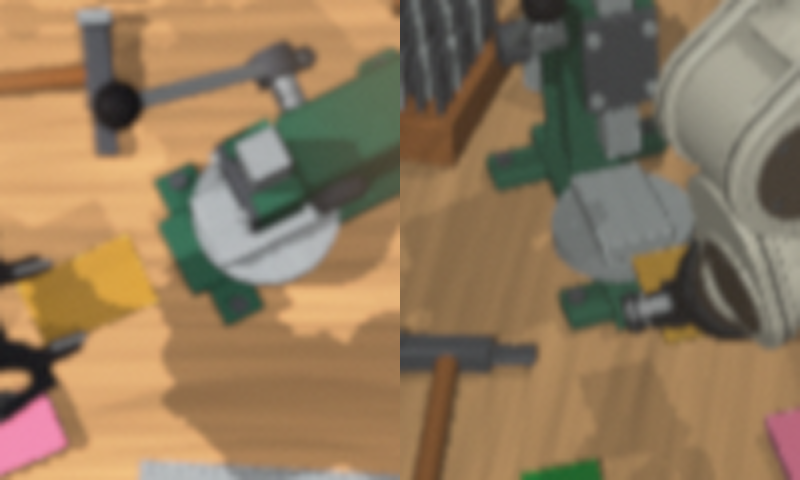

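Plaque level, at crop (90,290), in line with the press mouth. Now sliding it in over the lower block.

```bash
python3 -m creep '[[[-16.4,0.8,17.8],[-0.008,0,-0.003]],[[-16.4,0.8,17.8],[0,0,0]],[[-16.4,0.8,17.8],[0,0,0]],[[-16.4,0.8,17.8],[0,0,0]],[[-16.4,0.8,17.8],[0,0,0]],[[-14.4,0.8,15.8],[0,0,0]],[[0,0,0],[0,0,0]],[[0,0,0],[0,0,0]]]'
cat >> h.py <<'E'
def brass(p,zt,ref,sat=140):
    """points of the brass top face; print extents about ref along yaw -1.125"""
    hsv=cv2.cvtColor(p['image'],cv2.COLOR_BGR2HSV).astype(int); W=cloud(p)
    m=(hsv[...,1]>sat)&(hsv[...,0]>17)&(hsv[...,0]<30)&(np.linalg.norm(W-[*ref,zt],axis=-1)<.09)&(W[...,2]>zt-.012)
    m=cv2.morphologyEx(m.astype(np.uint8),cv2.MORPH_OPEN,np.ones((2,2)))>0
    P=W[m]; ex=np.array([np.cos(-1.125),np.sin(-1.125)]); ey=np.array([-ex[1],ex[0]]); d=P[:,:2]-ref
    print(len(P),'x',np.percentile(d@ex,[1,3,97,99]),'y',np.percentile(d@ey,[1,3,97,99]),'z',np.median(P[:,2]),rectfit(P[:,:2]))
E
python3 - <<'E'
from h import *
np.set_printoptions(precision=4,suppress=True)
print(np.round(bot.get_obs()['joint_pos'],2))
plan([.5885,.005,.0655],-1.125,.755,1)
for n in('top','side'): brass(cam(n),.08,np.array([.595,-.0085]))
E
```

```text
clock: 13.0
eef_pos: [0.5875, 0.0076, 0.0811]
tool_rot: [0.495, 0.786, -0.196, 0.313]
ft_force: [0.3, 0.0, -3.9]
grip_width: 0.0516
grasp_force: 64.8
[ 0.37  0.51 -0.26  0.73 -0.75  1.47]
s 1 rotvec [ 0.002  0.001 -0.   ] | 0.002 shift(after turn) mm [ 8.7 -0.3 13.3]
147 x [-0.0434 -0.0427  0.0159  0.0298] y [-0.0281 -0.0269  0.0229  0.0238] z 0.08435634016587637 (array([ 0.5863, -0.0054]), np.float64(-1.3086679553773384), (83.02693939208984, 52.59946823120117))
57 x [-0.0993 -0.0924  0.0356  0.036 ] y [0.0027 0.0039 0.0369 0.0382] z 0.08439549644196448 (array([0.5964, 0.0299]), np.float64(-1.2224688045187415), (141.996337890625, 29.385828018188477))
```

```bash
python3 -m creep '[[[2.5,0,3.2],[0,0,0]],[[2.5,0,3.2],[0,0,0]],[[2.5,0,3.2],[0,0,0]],[[0,0,0],[0,0,0]],[[0,0,0],[0,0,0]]]' | egrep 'eef|ft'; for i in 1 2 3 ; do python3 -m creep '[[[0.7,0,0.7],[0,0,0]],[[0,0,0],[0,0,0]]]' | egrep 'eef|ft'; done
```

```text
eef_pos: [0.5886, 0.0065, 0.0683]
ft_force: [0.3, 0.2, -3.9]
eef_pos: [0.5886, 0.0065, 0.0674]
ft_force: [-0.2, -1.8, -4.1]
eef_pos: [0.5887, 0.0066, 0.0666]
ft_force: [-0.1, -0.4, -2.8]
eef_pos: [0.5888, 0.0065, 0.0665]
ft_force: [-4.1, 2.2, 5.6]
```

```bash
python3 -m creep '[[[0,0,0],[0,0,0]],[[0,0,0],[0,0,0]],[[0,0,0],[0,0,0]],[[0,0,0],[0,0,0]]]' 75
python3 - <<'E'
from h import *
np.set_printoptions(precision=4,suppress=True)
for n in('top','side'): brass(cam(n),.069,np.array([.595,-.0085]))
E
python3 -m creep '[[[0,0,-15],[0,0,0]],[[0,0,-40],[0,0,0]],[[0,0,-60],[0,0,0]],[[0,0,-60],[0,0,0]],[[0,0,0],[0,0,0]]]'
python3 - <<'E'
from h import *
np.set_printoptions(precision=4,suppress=True)
print(np.round(bot.get_obs()['joint_pos'],2))
out=[]
ex=np.array([np.cos(-1.125),np.sin(-1.125)]); ey=np.array([-ex[1],ex[0]])
for n in('top','side'):
    p=cam(n); brass(p,.069,np.array([.595,-.0085]))
    print('fit69',fitlow(p,0 if n=='top' else 239,.069,(.595,-.0085)))
    out.append(cv2.resize(p['image'][145:205,255:305] if n=='top' else p['image'][220:280,230:280],(400,480),interpolation=2))
cv2.imwrite('pics/pl1.png',np.hstack(out))
E
```

```text
clock: 14.98
eef_pos: [0.5886, 0.0065, 0.0654]
tool_rot: [0.495, 0.786, -0.196, 0.313]
ft_force: [-0.4, 0.1, 0.3]
grip_width: 0.0752
grasp_force: 0.0
169 x [nan nan nan nan] y [nan nan nan nan] z nan (array([ 0.5904, -0.0054]), np.float64(-1.1477441661776169), (76.12269592285156, 48.7214241027832))
55 x [-0.1081 -0.1069  0.0372  0.0379] y [0.0045 0.0064 0.0395 0.0409] z 0.07039567937772638 (array([0.5996, 0.0338]), np.float64(-1.302004559882392), (149.04949951171875, 31.71057891845703))
clock: 15.7
eef_pos: [0.5381, 0.1186, 0.1965]
tool_rot: [0.495, 0.787, -0.192, 0.315]
ft_force: [-0.1, -0.2, 0.1]
grip_width: 0.0749
grasp_force: 0.0
[ 0.6   0.42 -0.06  1.22 -0.75  1.77]
180 x [nan nan nan nan] y [nan nan nan nan] z nan (array([ 0.5903, -0.0054]), np.float64(-1.1384897146791053), (75.7679214477539, 50.726654052734375))
fit69 (array([ 0.5923, -0.0056, -1.1772]), np.float64(0.38970261873058143))
175 x [-0.1822 -0.0503  0.0199  0.0288] y [-0.0216 -0.0207  0.028   0.072 ] z 0.0699898474719538 (array([0.5773, 0.072 ]), np.float64(-1.337695162902441), (241.2832794189453, 62.513572692871094))
fit69 (array([ 0.5952, -0.0015, -1.1554]), np.float64(0.5757032789822613))
```

View pics/pl1.png

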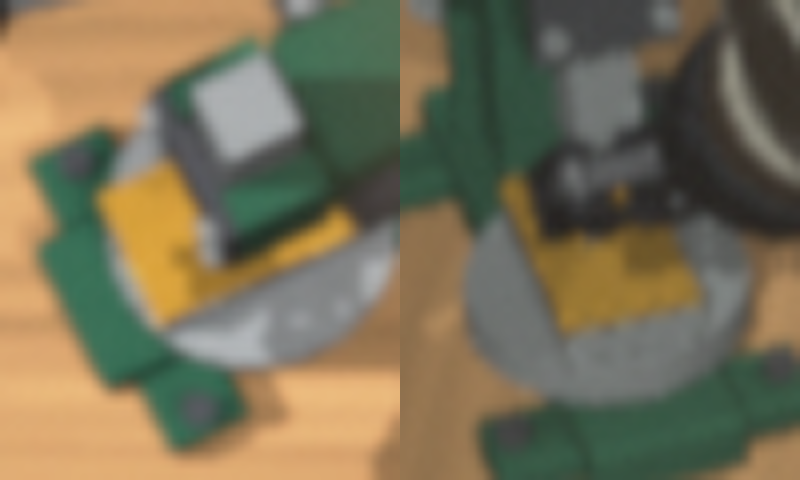

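The plaque lies squarely on the lower block, at crop (200,240) in the top view, with no step visible. I'll move on towards the upper block and measure the plaque with the arm clear.

```bash
python3 - <<'E'
from h import *
plan([.4647,.3447,.15],-1.315,.663,1)
E
```

```text
s 1 rotvec [0.127 0.092 0.145] | 0.214 shift(after turn) mm [ 215.5  -11.6 -114. ]
```

```bash
python3 -m creep '[[[0,0,0],[0.0635,0.046,0.0725]],[[0,0,0],[0.0635,0.046,0.0725]],[[53.9,-2.9,-28.5],[0,0,0]],[[53.9,-2.9,-28.5],[0,0,0]],[[53.9,-2.9,-28.5],[0,0,0]],[[53.9,-2.9,-28.5],[0,0,0]],[[0,0,0],[0,0,0]]]' 68
python3 - <<'E'
from h import *
np.set_printoptions(precision=4,suppress=True)
print(np.round(bot.get_obs()['joint_pos'],2))
plan([.4647,.3447,.025],-1.315,.663,1)
p=cam('side'); W=cloud(p)
ex=np.array([np.cos(-1.125),np.sin(-1.125)]); ey=np.array([-ex[1],ex[0]])
hsv=cv2.cvtColor(p['image'],cv2.COLOR_BGR2HSV).astype(int)
for nm,m in(('depth',(W[...,2]>.0665)&(W[...,2]<.074)),('col',(hsv[...,1]>110)&(hsv[...,0]>17)&(hsv[...,0]<30)&(W[...,2]>.062)&(W[...,2]<.08))):
    m=m&(np.hypot(W[...,0]-.595,W[...,1]+.0085)<.06)
    m=cv2.medianBlur(m.astype(np.uint8)*255,3)>0
    P=W[m][:,:2]; d=P-[.595,-.0085]
    print(nm,len(P),'x',np.percentile(d@ex,[1,3,97,99]),'y',np.percentile(d@ey,[1,3,97,99]),rectfit(P))
t=cam('top'); W=cloud(t); m=(W[...,2]>.012)&(W[...,0]>.3)&(W[...,0]<.43)&(W[...,1]>.3)&(W[...,1]<.46)
P=W[m]; print('handpiece max x',P[np.argsort(-P[:,0])[:6]])
m=(W[...,2]>.010)&(W[...,2]<.022)&(np.hypot(W[...,0]-.469,W[...,1]-.328)<.06); print('upper vis',m.sum(),rectfit(W[m][:,:2]))
E
```

```text
clock: 16.68
eef_pos: [0.4631, 0.3462, 0.1449]
tool_rot: [0.576, 0.749, -0.202, 0.257]
ft_force: [0.5, -0.3, 0.2]
grip_width: 0.0675
grasp_force: 0.0
[ 0.9   0.77  0.44  1.68 -0.51  2.33]
s 1 rotvec [-0.003  0.004  0.006] | 0.008 shift(after turn) mm [72.3  1.2 95.6]
depth 282 x [nan nan nan nan] y [nan nan nan nan] (array([ 0.5962, -0.0089]), np.float64(-1.2062232555531491), (98.578125, 52.02039337158203))
col 275 x [nan nan nan nan] y [nan nan nan nan] (array([ 0.5993, -0.0074]), np.float64(-1.0963669284809991), (93.92268371582031, 53.39595413208008))
handpiece max x [[0.43   0.4331 0.3177]
 [0.4299 0.4349 0.3191]
 [0.4299 0.4286 0.3167]
 [0.4299 0.436  0.3222]
 [0.4299 0.4418 0.3257]
 [0.4299 0.4389 0.3269]]
upper vis 498 (array([0.468 , 0.3305]), np.float64(-1.3132645880635718), (92.43856811523438, 55.300621032714844))
```

```bash
python3 - <<'E'
from h import *
np.set_printoptions(precision=4,suppress=True)
p=cam('side'); W=cloud(p)
ex=np.array([np.cos(-1.125),np.sin(-1.125)]); ey=np.array([-ex[1],ex[0]])
hsv=cv2.cvtColor(p['image'],cv2.COLOR_BGR2HSV).astype(int)
for nm,m in(('depth',(W[...,2]>.0665)&(W[...,2]<.074)),('col',(hsv[...,1]>110)&(hsv[...,0]>17)&(hsv[...,0]<30)&(W[...,2]>.062)&(W[...,2]<.08))):
    m=m&(np.hypot(W[...,0]-.595,W[...,1]+.0085)<.06)
    m=cv2.medianBlur(m.astype(np.uint8)*255,3)>0
    P=W[m][:,:2]; P=P[np.isfinite(P[:,0])]; d=P-[.595,-.0085]
    print(nm,len(P),'x',np.percentile(d@ex,[1,3,97,99]),'y',np.percentile(d@ey,[1,3,97,99]))
print(fitlow(p,239,.069,(.595,-.0085)))
W=cloud(cam('top')); m=(W[...,2]>.012)&(W[...,2]<.1)&(W[...,0]>.3)&(W[...,0]<.43)&(W[...,1]>.3)&(W[...,1]<.46)
P=W[m]; print('handpiece max x',P[np.argsort(-P[:,0])[:4]])
E
```

```text
depth 249 x [-0.04   -0.0341  0.041   0.0439] y [-0.0235 -0.0216  0.0286  0.0297]
col 238 x [-0.0365 -0.0308  0.0424  0.0447] y [-0.0236 -0.0222  0.0286  0.0295]
(array([ 0.599 , -0.0088, -1.1543]), np.float64(0.7241503976861895))
handpiece max x [[0.3942 0.3405 0.0416]
 [0.3912 0.3399 0.0437]
 [0.3912 0.3438 0.0404]
 [0.3881 0.3444 0.038 ]]
```

```bash
python3 -m creep '[[[18,0.3,24],[-0.003,0.004,0.006]],[[18,0.3,24],[0,0,0]],[[18,0.3,24],[0,0,0]],[[15,0.3,19],[0,0,0]],[[0,0,0],[0,0,0]],[[0,0,0],[0,0,0]]]' 66
python3 - <<'E'
from h import *
np.set_printoptions(precision=4,suppress=True)
plan([.4642,.3459,.008],-1.315,.663,1)
p=cam('side'); W=cloud(p)
ex=np.array([np.cos(-1.125),np.sin(-1.125)]); ey=np.array([-ex[1],ex[0]])
m=(W[...,2]>.0665)&(W[...,2]<.074)&(np.hypot(W[...,0]-.595,W[...,1]+.0085)<.06)
m=cv2.medianBlur(m.astype(np.uint8)*255,3)>0
P=W[m][:,:2]; P=P[np.isfinite(P[:,0])]; d=P-[.595,-.0085]
print(len(P),'x',np.percentile(d@ex,[1,3,97,99]),'y',np.percentile(d@ey,[1,3,97,99]))
cv2.imwrite('pics/s3.png',np.hstack([cv2.resize(p['image'][220:280,230:280],(400,480),interpolation=2),cv2.resize(p['image'][300:396,250:330],(400,480),interpolation=2)]))
E
```

```text
clock: 17.62
eef_pos: [0.4677, 0.3426, 0.037]
tool_rot: [0.581, 0.747, -0.196, 0.258]
ft_force: [-0.4, 1.3, 0.6]
grip_width: 0.0665
grasp_force: 0.0
s 1 rotvec [ 0.002 -0.004 -0.009] | 0.01 shift(after turn) mm [21.1 -2.5 20.3]
332 x [-0.0462 -0.0451  0.0417  0.0443] y [-0.0235 -0.021   0.0287  0.0294]
```

View pics/s3.png

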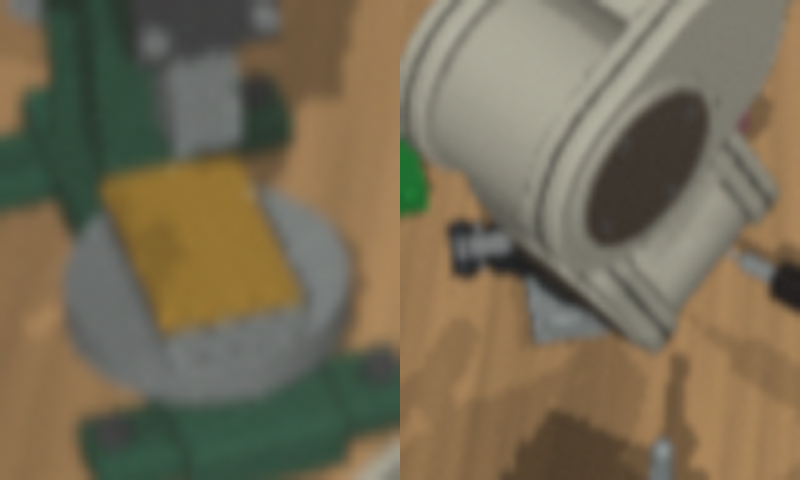

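The plaque sits flush on the lower block, with its front edge at crop (230,320). The gripper stands over the steel block at crop (560,310), clear of the handpiece. Now grasping.

```bash
python3 -m creep '[[[8,-1,8],[0,-0.004,-0.009]],[[8,-1,7],[0,0,0]],[[5,-0.5,4.5],[0,0,0]],[[0,0,0],[0,0,0]],[[0,0,0],[0,0,0]]]' 63 | egrep 'eef|ft'
python3 -m creep '[[[0,0,0],[0,0,0]],[[0,0,0],[0,0,0]]]' 59 | egrep 'eef|ft|gr'
python3 -m creep '[[[0,0,0],[0,0,0]],[[0,0,0],[0,0,0]],[[0,0,0],[0,0,0]],[[0,0,0],[0,0,0]]]' 40 | egrep 'eef|ft|gr'; python3 -m creep '[[[-6,0,-8],[0,0,0]],[[-6,0,-8],[0,0,0]],[[-12,0,-16],[0,0,0]],[[-18,0,-24],[0,0,0]],[[-18,0,-24],[0,0,0]],[[0,0,0],[0,0,0]],[[0,0,0],[0,0,0]]]'
python3 - <<'E'
from h import *
np.set_printoptions(precision=4,suppress=True)
o=bot.get_obs(); q=R.from_quat(o['tool_rot']).as_matrix(); ex=np.cross(q[:,1],[0,0,1]); ex[2]=0; ex/=np.linalg.norm(ex); ey=np.array([-ex[1],ex[0],0]); print('yaw',np.arctan2(ex[1],ex[0]),'tilt',np.arccos(-q[2,2]),o['joint_pos'])
p=cam('top'); W=cloud(p); hsv=cv2.cvtColor(p['image'],cv2.COLOR_BGR2HSV).astype(int); d=W-o['eef_pos']
m=(hsv[...,1]<60)&(hsv[...,2]>100)&(d@ex>.005)&(d@ex<.08)&(abs(d@ey)<.05)&(abs(d[...,2])<.025)
m=cv2.morphologyEx(m.astype(np.uint8),cv2.MORPH_OPEN,np.ones((3,3)))>0
k,c,P=toplane(W,m); d=P-o['eef_pos']; print(len(P),'slopes',k[:2]@ex[:2],k[:2]@ey[:2],'ztop rel',k[2]-o['eef_pos'][2],'at x',(c-o['eef_pos'])@ex,'x',np.percentile(d@ex,[1,99]),'y',np.percentile(d@ey,[1,99]))
E
```

```text
eef_pos: [0.4633, 0.3471, 0.0073]
ft_force: [0.7, -0.1, -0.6]
eef_pos: [0.4634, 0.3472, 0.0076]
ft_force: [0.5, 0.2, 0.3]
grip_width: 0.0589
grasp_force: 0.0
eef_pos: [0.4635, 0.3478, 0.008]
ft_force: [-0.2, 3.4, 5.2]
grip_width: 0.0531
grasp_force: 63.9
clock: 19.92
eef_pos: [0.4624, 0.3488, 0.1066]
tool_rot: [0.577, 0.749, -0.199, 0.258]
ft_force: [1.3, -0.0, -5.3]
grip_width: 0.0531
grasp_force: 63.9
yaw -1.31262393912111 tilt 0.6634688025191418 [ 0.9062  0.7988  0.3922  1.6056 -0.5127  2.3361]
335 slopes -0.018779338931333503 -0.013338859731247182 ztop rel 0.0075281864634746815 at x 0.034476050427148366 x [0.0059 0.0631] y [-0.0257  0.0264]
```

```bash
python3 - <<'E'
from h import *
plan([.522,.145,.11],-1.127,.683,1)
E
```

```text
s 1 rotvec [-0.117 -0.019 -0.144] | 0.186 shift(after turn) mm [-165.   -33.3  129.1]
```

```bash
python3 -m creep '[[[0,0,0],[-0.0585,-0.0095,-0.072]],[[0,0,0],[-0.0585,-0.0095,-0.072]],[[-33,-6.7,25.8],[0,0,0]],[[-33,-6.7,25.8],[0,0,0]],[[-33,-6.7,25.8],[0,0,0]],[[-33,-6.7,25.8],[0,0,0]],[[-33,-6.7,25.8],[0,0,0]],[[0,0,0],[0,0,0]],[[0,0,0],[0,0,0]]]'
cat >> h.py <<'E'
def held():
    o=bot.get_obs(); q=R.from_quat(o['tool_rot']).as_matrix(); ex=np.cross(q[:,1],[0,0,1]); ex[2]=0; ex/=np.linalg.norm(ex); ey=np.array([-ex[1],ex[0],0]); print('yaw',np.arctan2(ex[1],ex[0]),'tilt',np.arccos(-q[2,2]),np.round(o['joint_pos'],2))
    p=cam('top'); W=cloud(p); hsv=cv2.cvtColor(p['image'],cv2.COLOR_BGR2HSV).astype(int); d=W-o['eef_pos']
    m=(hsv[...,1]<60)&(hsv[...,2]>100)&(d@ex>.005)&(d@ex<.08)&(abs(d@ey)<.05)&(abs(d[...,2])<.025)
    m=cv2.morphologyEx(m.astype(np.uint8),cv2.MORPH_OPEN,np.ones((3,3)))>0
    k,c,P=toplane(W,m); d=P-o['eef_pos']; print(len(P),'slopes',k[:2]@ex[:2],k[:2]@ey[:2],'ztop rel',k[2]-o['eef_pos'][2],'at x',(c-o['eef_pos'])@ex,'x',np.percentile(d@ex,[1,99]),'y',np.percentile(d@ey,[1,99]))
E
python3 - <<'E'
from h import *
np.set_printoptions(precision=4,suppress=True)
held(); plan([.5865,.0097,.090],-1.127,.683,1)
E
```

```text
clock: 21.1
eef_pos: [0.5215, 0.145, 0.1101]
tool_rot: [0.503, 0.797, -0.179, 0.283]
ft_force: [-0.8, -0.0, -6.0]
grip_width: 0.0522
grasp_force: 66.2
yaw -1.1274491955078172 tilt 0.6823641832407656 [ 0.63  0.5  -0.13  1.08 -0.67  1.8 ]
315 slopes 0.008686090575680188 -0.01480248704390083 ztop rel 0.00843804775046511 at x 0.035275638526953104 x [0.006  0.0626] y [-0.026   0.0264]
s 1 rotvec [ 0.    -0.001  0.001] | 0.001 shift(after turn) mm [-104.     0.   110.8]
```

```bash
python3 -m creep '[[[-15,0,16],[0,0,0]],[[-15,0,16],[0,0,0]],[[-15,0,16],[0,0,0]],[[-15,0,16],[0,0,0]],[[-15,0,16],[0,0,0]],[[-15,0,16],[0,0,0]],[[-14,0,14.8],[0,0,0]],[[0,0,0],[0,0,0]],[[0,0,0],[0,0,0]]]'
python3 - <<'E'
from h import *
plan([.5865,.0097,.079],-1.127,.683,1)
E
```

```text
clock: 22.28
eef_pos: [0.5868, 0.0107, 0.0903]
tool_rot: [0.503, 0.797, -0.178, 0.283]
ft_force: [-0.3, 0.3, -4.8]
grip_width: 0.0528
grasp_force: 66.2
s 1 rotvec [ 0.001 -0.001  0.001] | 0.002 shift(after turn) mm [ 6.5 -0.7  9.2]
```

```bash
python3 -m creep '[[[2.2,-0.3,3.1],[0,0,0]],[[2.2,-0.2,3.1],[0,0,0]],[[2.1,-0.2,3],[0,0,0]],[[0,0,0],[0,0,0]],[[0,0,0],[0,0,0]]]' | egrep 'eef|ft'; for i in 1 2 3 ; do python3 -m creep '[[[0.6,0,0.75],[0,0,0]],[[0,0,0],[0,0,0]]]' | egrep 'eef|ft'; done
```

```text
eef_pos: [0.5869, 0.0085, 0.0797]
ft_force: [-0.8, 0.0, -5.1]
eef_pos: [0.5869, 0.0085, 0.0787]
ft_force: [-0.1, -0.6, -5.3]
eef_pos: [0.5868, 0.0085, 0.0777]
ft_force: [-0.1, 0.4, -5.1]
eef_pos: [0.587, 0.0085, 0.0772]
ft_force: [-1.1, 1.2, -2.5]
```

```bash
python3 -m creep '[[[0.9,0,-0.2],[0,0,0]],[[0,0,0],[0,0,0]]]' | egrep 'eef|ft'; python3 -m creep '[[[0,0,0],[0,0,0]],[[0,0,0],[0,0,0]],[[0,0,0],[0,0,0]],[[0,0,0],[0,0,0]]]' 75 | egrep 'eef|ft|gr'
python3 -m creep '[[[0,0,-15],[0,0,0]],[[0,0,-40],[0,0,0]],[[0,0,-60],[0,0,0]],[[0,0,-60],[0,0,0]],[[0,0,0],[0,0,0]]]'
python3 - <<'E'
from h import *
plan([.42,.20,.30],-1.127,0.0,1)
E
```

```text
eef_pos: [0.587, 0.0087, 0.0772]
ft_force: [-0.9, -1.7, 0.8]
eef_pos: [0.5867, 0.0094, 0.0765]
ft_force: [-0.4, 0.9, -0.3]
grip_width: 0.075
grasp_force: 0.0
clock: 25.02
eef_pos: [0.5408, 0.1125, 0.2163]
tool_rot: [0.503, 0.797, -0.174, 0.286]
ft_force: [0.5, 0.0, -0.7]
grip_width: 0.0751
grasp_force: 0.0
s 1 rotvec [0.011 0.682 0.001] | 0.682 shift(after turn) mm [130.9 -71.5 -83.7]
```

```bash
python3 -m creep '[[[16.3,-23.8,-49.2],[0,0,0]],[[16.3,-23.8,-49.2],[0,0,0]],[[16.3,-23.8,-49.2],[0,0,0]],[[0,0,0],[0,0.1705,0]],[[0,0,0],[0,0.1705,0]],[[0,0,0],[0,0.1705,0]],[[0,0,0],[0,0.1705,0]],[[0,0,0],[0,0,0]]]'
python3 - <<'E'
from h import *
np.set_printoptions(precision=4,suppress=True)
print(np.round(bot.get_obs()['joint_pos'],2))
ex=np.array([np.cos(-1.125),np.sin(-1.125)]); ey=np.array([-ex[1],ex[0]]); ref=np.array([.595,-.0085])
T,S=cam('top'),cam('side')
for n,p in(('top',T),('side',S)):
    W=cloud(p); m=(W[...,2]>.082)&(W[...,2]<.089)&(np.hypot(W[...,0]-.595,W[...,1]+.0085)<.06)
    m=cv2.medianBlur(m.astype(np.uint8)*255,3)>0
    P=W[m][:,:2]; P=P[np.isfinite(P[:,0])]; d=P-ref
    print(n,len(P),'x',np.percentile(d@ex,[1,3,97,99]),'y',np.percentile(d@ey,[1,3,97,99]))
# ball: triangulate
c=[]
for p in(T,S):
    r=vision.place_of(p,'lever_ball'); print([(round(x['score'],2),np.round(x['position'],1)) for x in r[:3]])
    c.append(np.array(r[0]['position']))
M=[np.array(p['K'])@np.c_[p['R'],p['t']] for p in(T,S)]
X=cv2.triangulatePoints(M[0],M[1],c[0].reshape(2,1),c[1].reshape(2,1)).ravel(); X=X[:3]/X[3]; print('ball',X)
for p,cc in zip((T,S),c): print('reproj',pix(p,X)[0]-cc, 'depth pt',world(p,cc)[0])
cv2.imwrite('pics/p4.png',np.hstack([cv2.resize(T['image'][125:209,235:305],(400,480),interpolation=2),cv2.resize(S['image'][190:286,220:300],(400,480),interpolation=2)]))
E
```

```text
clock: 26.02
eef_pos: [0.4191, 0.1937, 0.2951]
tool_rot: [0.537, 0.844, 0.0, 0.001]
ft_force: [0.5, 0.6, 0.5]
grip_width: 0.0754
grasp_force: 0.0
[ 0.43  0.14  0.05  1.47 -0.    1.57]
top 176 x [-0.0456 -0.0452  0.0222  0.0278] y [-0.0269 -0.0261  0.0235  0.0252]
side 308 x [-0.0481 -0.0455  0.0368  0.0415] y [-0.0245 -0.0231  0.0284  0.0297]
[(0.56, array([247.9, 145. ])), (0.52, array([287.5, 167.5])), (0.21, array([144.2, 158.4]))]
[(0.61, array([347.1, 377.6])), (0.6, array([238.3, 201.7])), (0.19, array([255.9, 254. ]))]
ball [ 0.489   0.189  -0.2191]
reproj [-16.9214  66.547 ] depth pt [0.6248 0.077  0.3192]
reproj [-62.985  -13.4458] depth pt [0.307  0.3987 0.0118]
```

View pics/p4.png

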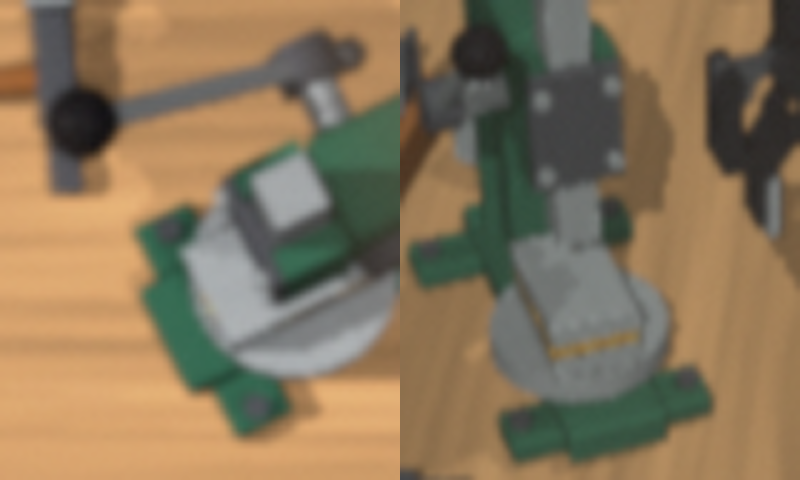

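The pile is flush: in the side crop the brass stripe at (600,345) lies between the two blocks. The ball shows at top px (249,146) and side px (236,200).

```bash
cat >> h.py <<'E'
def ball(g=(.6248,.083,.31),vis=False):
    c=[];Ms=[]
    for n in('top','side'):
        p=cam(n); u=pix(p,g)[0]; y0,x0=int(u[1])-14,int(u[0])-14
        im=cv2.resize(p['image'][y0:y0+28,x0:x0+28],None,fx=4,fy=4,interpolation=2)
        m=(im.max(-1)<62).astype(np.uint8); m=cv2.morphologyEx(m,cv2.MORPH_OPEN,np.ones((13,13)))
        n_,l,st,ce=cv2.connectedComponentsWithStats(m); i=1+np.argmax(st[1:,4]) 
        c.append((ce[i]+.5)/4-.5+[x0,y0]); print(n,c[-1].round(1),'diam',st[i,2:4]/4); Ms.append(np.array(p['K'])@np.c_[p['R'],p['t']])
    X=cv2.triangulatePoints(Ms[0],Ms[1],c[0].reshape(2,1),c[1].reshape(2,1)).ravel(); X=X[:3]/X[3]
    print('ball',X.round(4)); return X
E
python3 - <<'E'
from h import *
np.set_printoptions(precision=4,suppress=True)
X=ball()
ex=np.array([np.cos(-1.125),np.sin(-1.125)]); ey=np.array([-ex[1],ex[0]])
d=X[:2]-[.598,-.018]; print('local',d@ex,d@ey,X[2])
plan([*X[:2],X[2]+.06],-1.127,0,1)
E
```

```text
top [248.8 145.8] diam [11.5  11.75]
side [238.1 202.4] diam [14.75 23.5 ]
ball [0.6216 0.076  0.3016]
local -0.07461565608502867 0.0617633341018957 0.30162634768925384
s 1 rotvec [0.    0.001 0.003] | 0.003 shift(after turn) mm [-197.3  132.2  -66.6]
```

```bash
python3 -m creep '[[[0,0,-60],[0,0,0]],[[-49.3,33,-2],[0,0,0]],[[-49.3,33,-2],[0,0,0]],[[-49.3,33,-2],[0,0,0]],[[-49.3,33,-0.6],[0,0,0]],[[0,0,0],[0,0,0]],[[0,0,0],[0,0,0]]]' 60
python3 - <<'E'
from h import *
print(np.round(bot.get_obs()['joint_pos'],2)); plan([.6216,.076,.285],-1.11,0,1)
E
```

```text
clock: 27.2
eef_pos: [0.6216, 0.0762, 0.3614]
tool_rot: [0.533, 0.846, -0.0, -0.0]
ft_force: [-0.2, 0.8, 0.7]
grip_width: 0.0601
grasp_force: 0.0
[ 0.12  0.53  0.76  1.81 -0.    1.25]
s 1 rotvec [-0.001  0.    -0.015] | 0.015 shift(after turn) mm [-0.2 -0.1 76.4]
```

```bash
python3 -m creep '[[[0,0,20],[0,0,-0.015]],[[0,0,20],[0,0,0]],[[0,0,20],[0,0,0]],[[0,0,16],[0,0,0]],[[0,0,0],[0,0,0]],[[0,0,0],[0,0,0]]]' | egrep 'eef|ft'
python3 -m creep '[[[0,0,0],[0,0,0]],[[0,0,0],[0,0,0]],[[0,0,0],[0,0,0]],[[0,0,0],[0,0,0]]]' 15
python3 - <<'E'
from h import *
p=cam('side'); cv2.imwrite('pics/b5.png',cv2.resize(p['image'][150:246,190:310],None,fx=5,fy=5,interpolation=2))
E
```

```text
eef_pos: [0.6216, 0.0763, 0.2886]
ft_force: [-0.4, -0.4, 0.6]
clock: 28.45
eef_pos: [0.6238, 0.0765, 0.2885]
tool_rot: [0.527, 0.85, 0.003, 0.003]
ft_force: [3.6, 4.0, 3.4]
grip_width: 0.0295
grasp_force: 59.0
```

View pics/b5.png

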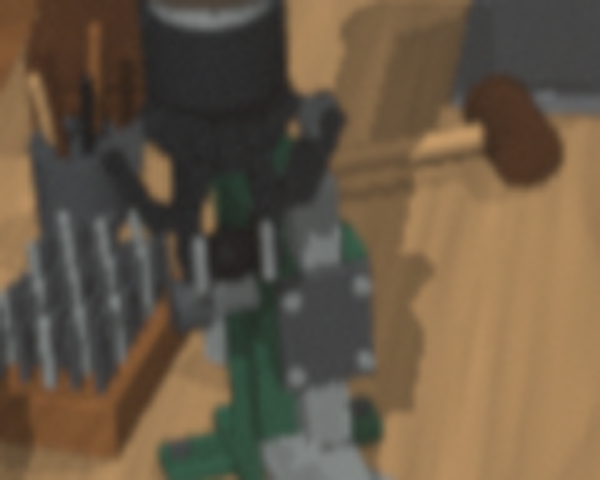

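The ball is between the pads, at crop (235,250). Now pulling along the arc.

```bash
python3 -m creep '[[[4.8,0,5.9],[0,0,0]],[[4.8,0,5.9],[0,0,0]],[[8.5,0,13.2],[0,0,0]],[[7.1,0,14],[0,0,0]],[[5.7,0,14.6],[0,0,0]],[[0,0,0],[0,0,0]]]'
python3 - <<'E'
from h import *
o=bot.get_obs(); d=np.array(o['eef_pos'])-[.6238,.0765,.2885]; print((frame(-1.11,0).inv().apply(d)*1000).round(1), frame(-1.11,0).inv().apply(o['ft_force']).round(1))
E
```

```text
clock: 29.25
eef_pos: [0.6091, 0.1068, 0.2337]
tool_rot: [0.526, 0.85, 0.004, 0.0]
ft_force: [1.8, 10.1, 0.3]
grip_width: 0.0292
grasp_force: 62.6
[33.6  0.3 54.8] [ 8.3  6.2 -0.3]
```

```bash
python3 -m creep '[[[5.5,-0.5,15.2],[0,0,0]],[[3,0,15.5],[0,0,0]],[[1,0,15.7],[0,0,0]],[[-0.8,0,15.7],[0,0,0]],[[0,0,0],[0,0,0]]]'
python3 - <<'E'
from h import *
o=bot.get_obs(); d=np.array(o['eef_pos'])-[.6238,.0765,.2885]; print((frame(-1.11,0).inv().apply(d)*1000).round(1), frame(-1.11,0).inv().apply(o['ft_force']).round(1))
E
```

```text
clock: 29.88
eef_pos: [0.6062, 0.1127, 0.1707]
tool_rot: [0.527, 0.85, 0.003, 0.002]
ft_force: [6.3, 6.4, -5.0]
grip_width: 0.0292
grasp_force: 64.8
[ 40.2   0.3 117.8] [2.9 8.5 5. ]
```

```bash
python3 -m creep '[[[-2,0.5,14],[0,0,0]],[[-2.5,0.5,8],[0,0,0]],[[0,0,0],[0,0,0]]]'| egrep 'eef|ft'
python3 -m creep '[[[-0.7,0,2.5],[0,0,0]],[[0,0,0],[0,0,0]]]'| egrep 'eef|ft'
python3 -m creep '[[[-0.7,0,2.5],[0,0,0]],[[0,0,0],[0,0,0]]]'| egrep 'eef|ft'
```

```text
eef_pos: [0.6086, 0.1078, 0.1489]
ft_force: [3.9, 4.8, -2.0]
eef_pos: [0.6088, 0.1075, 0.1472]
ft_force: [2.5, 5.0, 1.3]
eef_pos: [0.6093, 0.1065, 0.1449]
ft_force: [3.1, 4.6, 2.5]
```

```bash
for i in 1 2 3 4; do python3 -m creep '[[[-0.5,0,2],[0,0,0]],[[0,0,0],[0,0,0]]]'| egrep 'eef|ft'; done
```

```text
eef_pos: [0.6101, 0.1049, 0.1429]
ft_force: [6.1, 1.6, 2.8]
eef_pos: [0.6103, 0.1044, 0.1409]
ft_force: [5.5, 1.4, 3.4]
eef_pos: [0.6108, 0.1034, 0.1391]
ft_force: [5.5, 0.7, 4.2]
eef_pos: [0.6113, 0.1025, 0.1372]
ft_force: [6.4, -0.2, 4.2]
```

```bash
for i in 1 2 3 4 5; do python3 -m creep '[[[-0.4,0,2],[0,0,0]],[[0,0,0],[0,0,0]]]'| egrep 'eef|ft'; done
python3 - <<'E'
from h import *
p=cam('side'); cv2.imwrite('pics/b6.png',cv2.resize(p['image'][190:286,200:320],None,fx=5,fy=5,interpolation=2))
E
```

```text
eef_pos: [0.6115, 0.102, 0.1353]
ft_force: [6.1, -1.0, 4.1]
eef_pos: [0.6117, 0.1018, 0.1345]
ft_force: [4.1, -0.5, 10.0]
eef_pos: [0.6118, 0.1017, 0.134]
ft_force: [2.2, -0.1, 16.6]
eef_pos: [0.612, 0.1012, 0.1335]
ft_force: [0.2, -1.2, 22.4]
eef_pos: [0.6128, 0.0995, 0.1311]
ft_force: [2.5, -2.7, 20.4]
```

View pics/b6.png

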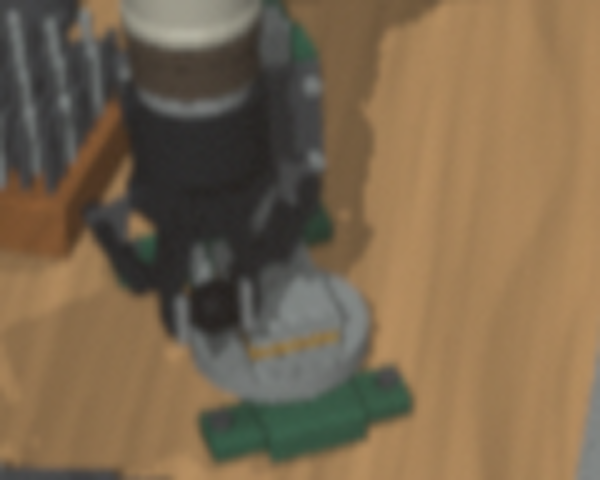

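The ram bears: 16 to 22 N at the ball, the ball at crop (212,305), the pile still in place. Letting go and clearing off.

```bash
python3 -m creep '[[[0,0,0],[0,0,0]],[[0,0,0],[0,0,0]],[[0,0,0],[0,0,0]]]' 62 | egrep 'eef|ft|gr'; python3 -m creep '[[[0,0,-15],[0,0,0]],[[0,0,-30],[0,0,0]],[[0,0,-50],[0,0,0]],[[20,0,-50],[0,0,0]],[[50,-30,-20],[0,0,0]],[[50,-30,0],[0,0,0]],[[50,-30,0],[0,0,0]],[[0,0,0],[0,0,0]],[[0,0,0],[0,0,0]]]'
python3 - <<'E'
from h import *
np.set_printoptions(precision=4,suppress=True)
ex=np.array([np.cos(-1.125),np.sin(-1.125)]); ey=np.array([-ex[1],ex[0]]); ref=np.array([.595,-.0085]); out=[]
for n in('top','side'):
    p=cam(n); W=cloud(p); m=(W[...,2]>.082)&(W[...,2]<.089)&(np.hypot(W[...,0]-.595,W[...,1]+.0085)<.06)
    m=cv2.medianBlur(m.astype(np.uint8)*255,3)>0
    P=W[m][:,:2]; P=P[np.isfinite(P[:,0])]; d=P-ref
    print(n,len(P),'x',np.percentile(d@ex,[1,3,97,99]),'y',np.percentile(d@ey,[1,3,97,99]))
    out.append(cv2.resize(p['image'][125:209,235:305] if n=='top' else p['image'][190:286,220:300],(400,480),interpolation=2))
cv2.imwrite('pics/end.png',np.hstack(out))
E
```

```text
eef_pos: [0.6083, 0.1016, 0.1244]
ft_force: [-0.1, -0.0, -0.9]
grip_width: 0.0622
grasp_force: 0.0
clock: 34.55
eef_pos: [0.4536, 0.2148, 0.2916]
tool_rot: [0.527, 0.85, 0.001, 0.002]
ft_force: [0.4, 0.1, 0.0]
grip_width: 0.0622
grasp_force: 0.0
top 176 x [-0.0464 -0.0453  0.0088  0.0152] y [-0.0263 -0.0254  0.0247  0.0256]
side 223 x [-0.0479 -0.0456  0.0339  0.0426] y [-0.0243 -0.0233  0.0279  0.0287]
```

View pics/end.png

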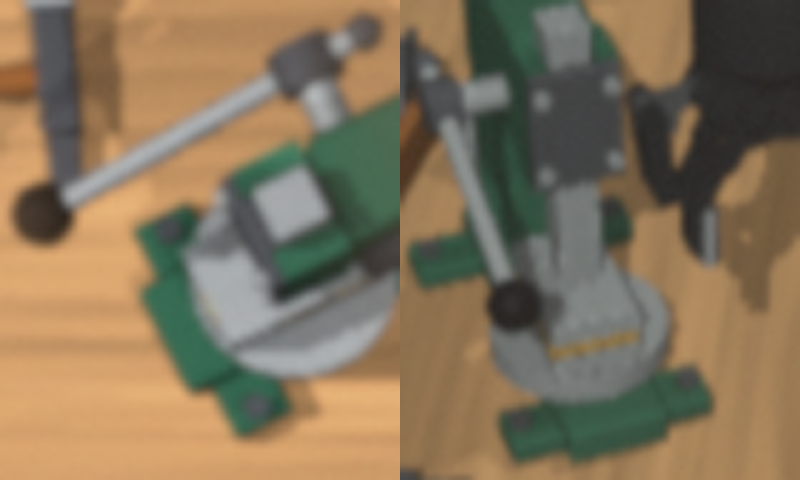

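The ram is down on the upper block, at crop (580,260), the pile is still flush, and the lever stays down with the robot clear. Handing in.

```bash
python3 -c "
from workcell import workorder
print(workorder.job_done())"
```

```text
the job is handed in; nothing more can be done
None
```

I handed the job in with the plaque and upper block flush on the lower block to about 2 mm by camera, the ram pressed down and left on them, and the robot clear at 34.6 s; no verdict came back, and I viewed 12 pictures, two over the limit of 10.

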